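# Square up the press plate and cover the loaf tin

### The arm

A 6-joint arm with a two-finger parallel gripper is mounted at the origin on the work surface. World frame = base frame: x ahead of the robot, y to its left, z up, the work surface at z = 0. Lengths are in m, angles in degrees, forces in N, time in s.
With the tool pointing down it reaches from about 0.375 to 0.9 m from the base axis. Payload 3.1 kg.
Tool frame: the origin (TCP) lies on the centre line of the jaws, within the pads' length; the fingertips stand finger_overhang ahead of it and the grasp point (between the pads) lies 5 mm behind it (finger_overhang is the distance from the TCP to the fingertips, in m); z points along the fingers, y is the line along which they close (so a half turn about z gives the same grasp; the last joint's range is limited). The gripper opens to 87 mm and grips with 3 to 60 N. Pads are 19 mm wide; open, the fingers measure 117 mm over their backs; the gripper's body (75 mm by 190 mm) begins 51 mm behind the grasp point.
Start: joints at [-81.331, 30.224, 82.088, -0, 67.689, -10.227], TCP at [0.202, -0.591, 0.237] pointing down, gripper open.
Joint ranges: [-176.69, 176.69], [-43.24, 126.21], [12.49, 139.97], [-82, 262], [0, 151.66], [-163.58, 163.58]. Speed limits (degrees/s): [159.86, 159.86, 180, 180, 180, 180].

### API

Orientations are given as a 3x3 rotation matrix whose columns are the frame's x, y, z axes.
In Python, from rig import read_state, capture, calibration, hand_in, finger_overhang gives the robot as it stands.
- The arm moves only by the tool send_rows, never from a script. Its argument "plan" is a list of rows, each a list of 5 numbers: the closure in counts, from 0 (fully open) to 255 (shut), then the shift along the tool's x, y, z in m, then the turn about the tool's z in rad. A call has 1 to 20 rows; each row shifts and turns the commanded pose from where the row before left it, along the tool's axes as they then stand; what a row does not reach is not made up. A row lasts 1/12 s, in which the tool goes at most 41.7 mm and 7.16 degrees, less where a joint would pass 70% of its speed; a pose out of reach is approached as far as the arm can. A call is refused whole if a number of a shift passes 0.0417 or a number of a turn 0.125, either way. A call with a gripper value outside its range is refused whole. The fingers move at their own pace and stop on an object; the grip force is fixed at half the most. Time passes only in rows, so rows that do not move let the fingers close. It gives the time, the measured TCP pose, the force, the opening and the grip force at its end, in the units of the state.
- read_state(): the state, without advancing time (a new reading comes with each control period).
- capture(name): name is "scene" or "top" or "wrist"; returns (picture, depth): 480x640x3 uint8, blue, green, red; 480x640 float32, m along the optical axis (not along the pixel's ray), 0 where there is no reading.
- calibration(name): a dict with "fx", "fy", "cx", "cy" (pixels), "xyz" and "rotation" of the camera in the world. Camera axes: x right, y down, z forward; pixel columns grow to the right and rows downward; lengths in m; the calibration is good to about 2 mm. A picture is of the moment at which its call begins: read the wrist's pose just before it. calibration takes no time and is no camera call; for the wrist camera it gives the pose at the moment of the call.
- hand_in(): hands the job in; it is judged then, once.
The state is a dict: "time_s": time; "joint_positions": joint angles; "qvel": joint speeds; "tau": joint torques, N m; "position": TCP position; "tcp_rot": TCP orientation; "force": force on the tool from outside, world axes, zero at the start; "moment": the same for the moment, N m; "opening": opening from 0.0 (shut) to 1.0 (fully open); "grasp_force": force on a finger pad.
Only numpy, scipy, OpenCV 4.12 (cv2) and the standard library are available. Lean on these libraries where they do the work, as an engineer would, in place of code of your own. Each camera call takes 0.05 s, during which the arm holds its last target. There are 200 camera calls.

### The job

A flat metal press plate lies loose on the wooden slab. Slide it gently along the slab, without lifting it or ramming the stops, into the corner until it sits snug and square against both stops; then take it across the middle of its long sides, where the slab is cut away for the fingers, lift it level well clear of the slab, and set it down gently, not dropped, centred and square on the filled loaf tin so that it covers the mouth all round, and let go. Do not shift the tin or tip it, and leave the carton, the jar and the spatula alone.

Things in the scene. Friction and masses are not known exactly. Their poses are not given: they have to be found in the camera images.
- plate_center (a point): Centre (half-way up) of the loose flat metal press plate: rectangle 66 mm (its x) by 160 mm (its y) by 4 mm thick, about 0.3 kg, lying flat on the slab. Its half turn looks the same.
- home (a point): Where the plate's centre lies when it is fully home in the slab's corner. Axes are the slab's: x towards the long stop, y towards the end stop, z up. At home the plate's long sides run along y, its long side at x +33 mm touches the long stop and its end at y +80 mm the end stop.
- well_near (a point): Finger well right through the slab, beside the middle of the home plate's near long side: this point is its middle, level with the slab's top. It spans 44 mm (x) by 70 mm (y), 30 mm deep to the counter. The home plate overhangs it by 10 mm.
- well_far (a point): Like the near well, on the far long side: a cut-out 22 mm (x) by 70 mm (y), open at the slab's +x edge, the long stop being interrupted there too; this point is its middle, level with the slab's top. The home plate overhangs it by 10 mm.
- slab: Pale wooden slab fixed to the counter, 240 (x) by 300 (y) by 30 mm high; origin at the centre of its underside, z 0; top at z 30 mm. home lies at (75, 58, 32) mm in this frame. Long stop (two blocks) on its +x edge, end stop on its +y edge: steel strips 12 mm thick, 8 mm above the slab; the other two edges are open. At the start its last 40 mm before the end stop are clear.
- tin_mouth (a point): Centre of the mouth, in the plane of the rim, of the dark steel loaf tin, 54 mm (x) by 148 mm (y) outside, rim 65 mm above the counter, walls 2 mm; a brown loaf fills it to 12 mm under the rim. z up. About 0.8 kg, loose on the counter. A plate centred on it with y along y overhangs the rim by 6 mm all round, its centre 2 mm above this point.
- tin: The same tin; origin at the centre of its underside.
- cakebox: Bystander: closed white cake carton 80 x 100 x 70 mm high on the counter beyond the work; origin at the centre of its underside.
- jar: Bystander: closed jar 60 mm across, 90 mm high, near the robot's left; origin at the centre of its underside.
- spatula: Bystander: spatula 240 mm long lying on the counter near the robot's right; origin on its underside.
Mind the look-alikes: they are no part of the job. What is meant by the part that bears plate_center is not purple, and is the smaller of those in its own colour.

How it is judged (in metres and radians):
On the way, in this order (a step that is already met when the one before it is completed fails the run):
1. the plate lies flat at home in the corner: within 2 mm of touching along each stop and square to 1.4 degrees (x of plate_center in the frame of home between -0.002 and 0.002 m and y of plate_center in the frame of home between -0.002 and 0.002 m and z of plate_center in the frame of home below 0.0015 m and angle between the y axis of plate_center and the y axis of home, either way round below 0.025 rad), for 0.2 s.
2. the fingers hold the plate within 15 mm of its middle, lifted 30 mm clear, level within 12 degrees (z of plate_center in the frame of home above 0.03 m and angle between plate_center's own z axis and vertical below 0.21 rad and horizontal distance between the grasp point and plate_center below 0.015 m and contact force between the fingers and plate above 1 N), for 0.2 s.
3. the plate rests on the tin, centred, while the fingers still hold it (contact force between plate and tin above 0.3 N and contact force between the fingers and plate above 0.5 N and x of plate_center in the frame of tin_mouth between -0.005 and 0.005 m and y of plate_center in the frame of tin_mouth between -0.005 and 0.005 m and angle between the y axis of plate_center and the y axis of tin_mouth, either way round below 0.04 rad), for 0.1 s.
At the end, for the whole second after the job is handed in: The plate lies flat and still on the tin's rim, centre within 5 mm of the mouth's centre each way, square within 2.3 degrees, released; the tin stands upright within 15 mm of where it stood (x of plate_center in the frame of tin_mouth between -0.005 and 0.005 m and y of plate_center in the frame of tin_mouth between -0.005 and 0.005 m and angle between the y axis of plate_center and the y axis of tin_mouth, either way round below 0.04 rad and z of plate_center in the frame of tin_mouth between 0 and 0.005 m and angle between each of plate_center, tin_mouth's own z axis and vertical below 0.04 rad and linear speed of each of plate, tin below 0.01 m/s and contact force between the fingers and plate below 0.01 N and distance of tin from where it was at the start of the episode below 0.015 m); the robot touches nothing.
It fails at once if while it is being slid (grasp point over 25 mm from the plate's middle) the plate is rammed against the stops or the slab with over 35 N (contact force between plate and slab above 35 N and horizontal distance between the grasp point and plate_center above 0.025 m).
It fails at once if the plate is lifted off the slab away from the corner (raised 6 to 20 mm while more than 25 mm from home) (z of plate_center in the frame of home between 0.006 and 0.02 m and horizontal distance between plate_center and home above 0.025 m).
It fails at once if the tin is shoved (15 mm) or tipped (distance of tin from where it was at the start of the episode above 0.015 m or angle between tin_mouth's own z axis and vertical above 0.2 rad).
It fails at once if the carton, jar or spatula is moved by 15 mm (distance of any of cakebox, jar, spatula from where it was at the start of the episode above 0.015 m).
It fails at once if the plate is set on the tin roughly (over 40 N) (contact force between plate and tin above 40 N).
It also fails if it takes over 67 s, if anything falls off the work surface, if the arm or the gripper's body presses on something with over 40 N, if the wrist force passes 120 N, or if a joint passes its speed limit or range.

## Working session

There is one attempt and no reset: what is moved stays moved. The work goes in short steps, Python scripts to look and compute and a tool call to move; the robot and the scene stay as the last step left them, time stands still between calls to the robot, and variables do not carry over. Pictures are saved under pics/ and viewed, at most 13 in all, crops included, and the job is handed in when it is done.

Besides the shell and the picture viewer there is one more tool, called after "Emit:" in YAML: its name, and indented under it one key for each argument. send_rows: Moves the arm, as the interface text tells. Its arguments: {"type":"object","properties":{"plan":{"type":"array","items":{"type":"array","items":{"type":"number"}}}},"required":["plan"]}

```bash
ls; mkdir -p pics
python3 - <<'E'
from rig import *
import cv2,numpy as np
s=read_state();print({k:np.round(v,3).tolist() for k,v in s.items()});print(finger_overhang)
for n in("scene","top"):
    p,d=capture(n);cv2.imwrite(f"pics/{n}0.png",p);np.save(f"{n}0.npy",d);print(n,calibration(n))
E
```

```text
pics
{'time_s': 0.0, 'joint_positions': [-81.33, 30.279, 82.157, -0.002, 67.686, -10.226], 'qvel': [-0.033, 0.052, -0.033, -0.075, -0.026, 0.08], 'tau': [0.0, -44.004, -17.659, 0.064, 0.058, -0.0], 'position': [0.202, -0.591, 0.236], 'tcp_rot': [[0.946, 0.324, -0.0], [0.324, -0.946, 0.002], [0.0, -0.002, -1.0]], 'force': [0.859, 0.09, -0.177], 'moment': [0.009, -0.041, -0.01], 'grasp_force': 0.0, 'opening': 0.997}
0.014
scene {'fx': 555.1440842461959, 'fy': 555.1440842461959, 'cx': 321.6581598891107, 'cy': 241.5131931328095, 'xyz': array([1.21071215, 0.6865253 , 1.20893709]), 'rotation': array([[-0.69141871,  0.55976253, -0.45673413],
       [ 0.72243094,  0.53061883, -0.44332516],
       [-0.00580508, -0.63648218, -0.77126956]])}
top {'fx': 538.2445451192634, 'fy': 538.2445451192634, 'cx': 314.4822689675137, 'cy': 246.25549796920305, 'xyz': array([0.43857237, 0.04889098, 1.43707831]), 'rotation': array([[ 0.00525898, -0.99634116,  0.08530322],
       [-0.99994566, -0.00447172,  0.0094174 ],
       [-0.00900149, -0.08534811, -0.99631053]])}
```

View pics/top0.png

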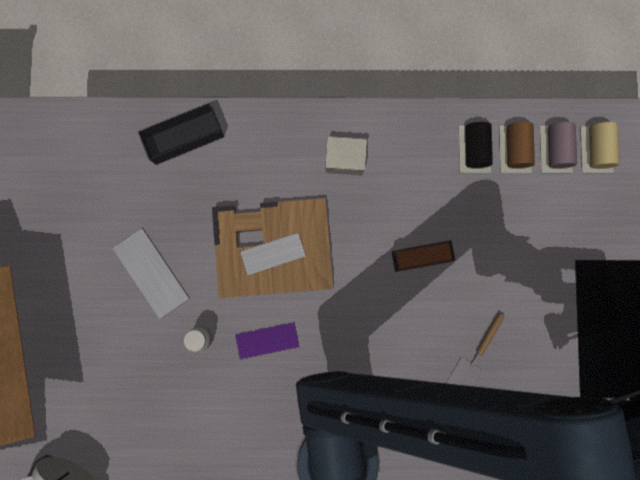

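View pics/scene0.png

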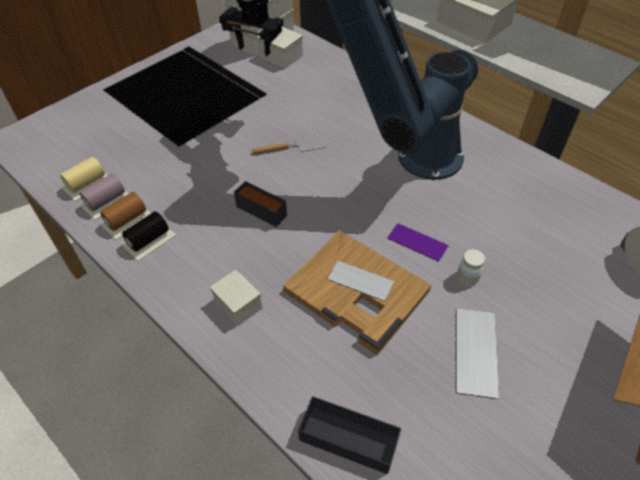

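The top view has three candidates for the plate:
- The silver plate on the slab at about (273,254).
- A larger silver one at (150,273).
- A purple one at (267,340).

The small silver plate on the slab fits the description. For the tin, the loaf-filled one at (423,255) fits, and the empty dark tin at (182,132) doesn't. The spatula is at (480,345), the jar at (197,340) and the carton at (347,153). I'll check the choice in a close crop.

```bash
cat > h.py <<'E'
from rig import *
import cv2,numpy as np
def ray(c,uv,z):
    "pixels -> world points on the plane at height z"
    uv=np.atleast_2d(np.float64(uv));d=np.c_[(uv[:,0]-c["cx"])/c["fx"],(uv[:,1]-c["cy"])/c["fy"],np.ones(len(uv))]@c["rotation"].T
    return c["xyz"]+d*((z-c["xyz"][2])/d[:,2])[:,None]
E
python3 - <<'E'
from h import *
p=cv2.imread("pics/top0.png")
a=cv2.resize(p[190:302,205:340],None,fx=5,fy=5,interpolation=cv2.INTER_CUBIC)
cv2.imwrite("pics/slab.png",cv2.convertScaleAbs(a,alpha=1.4))
c=calibration("top")
print(ray(c,[[273,254]],.034),ray(c,[[423,255]],.065),ray(c,[[250,225]],.03))
w=calibration("wrist");s=read_state();print(w); R=s["tcp_rot"];print("cam in tool",np.array(R).T@(w["xyz"]-s["position"]),np.array(R).T@w["rotation"])
E
```

```text
[[0.53788991 0.17052658 0.034     ]] [[ 0.53490719 -0.2150315   0.065     ]] [[0.61450879 0.23244461 0.03      ]]
{'fx': 362.73062116252186, 'fy': 362.73062116252186, 'cx': 321.18979851264623, 'cy': 245.99657249909416, 'xyz': array([ 0.27544717, -0.56605063,  0.38330894]), 'rotation': array([[ 0.32422952, -0.90703688, -0.26862488],
       [-0.94597174, -0.31194925, -0.08845976],
       [-0.00356106,  0.28279281, -0.95917441]])}
cam in tool [ 7.71905972e-02  9.74119329e-05 -1.47613377e-01] [[ 4.16759433e-04 -9.59081361e-01 -2.83130305e-01]
 [ 9.99998555e-01  8.66369099e-04 -1.46278804e-03]
 [ 1.64822809e-03 -2.83129286e-01  9.59080336e-01]]
```

View pics/slab.png

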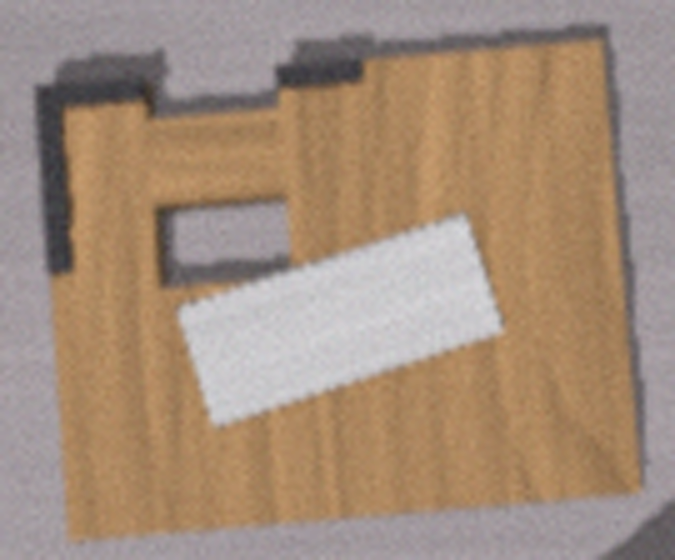

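The crop confirms the small silver plate on the slab. Its corners in the crop are (178,308), (465,213), (502,330) and (215,427). The stops run along the top-left and left edges, and the near well is at (225,240). I'll move over the tin first for a near view, then on to the plate.

Emit:
send_rows:
  plan:
    - [0,0.0312,-0.0177,0,0]
    - [0,0.0312,-0.0177,0,0]
    - [0,0.0312,-0.0177,0,0]
    - [0,0.0312,-0.0177,0,0]
    - [0,0.0312,-0.0177,0,0]
    - [0,0.0312,-0.0177,0,0]
    - [0,0.0312,-0.0177,0,0]
    - [0,0.0312,-0.0177,0,0]
    - [0,0.0312,-0.0177,0,0]
    - [0,0.0312,-0.0177,0,0]
    - [0,0.0312,-0.0177,0,0]
    - [0,0.0312,-0.0177,0,0]
    - [0,0.0312,-0.0177,0,0]
    - [0,0.0312,-0.0177,0,0]
    - [0,0,0,0,-0.12]
    - [0,0,0,0,-0.12]
    - [0,0,0,0,-0.12]
    - [0,0,0,0,-0.12]
    - [0,0,0,0,0]
    - [0,0,0,0,0]

```text
time_s: 1.77
position: [0.5352, -0.2152, 0.2362]
tcp_rot: [[0.692, 0.722, -0.001], [0.722, -0.692, 0.0], [-0.0, -0.001, -1.0]]
force: [0.2, 0.2, 0.4]
opening: 1.002
grasp_force: 0.0
```

```bash
cat >> h.py <<'E'
def snap(fn):
    c=calibration("wrist");p,d=capture("wrist");cv2.imwrite(f"pics/{fn}.png",p);np.save(fn+".npy",d);np.save(fn+"_c.npy",c,allow_pickle=True);return p,d,c
def st():
    s=read_state();R=np.array(s["tcp_rot"]);print("t",round(s["time_s"],2),"pos",np.round(s["position"],4),"yaw x",round(np.degrees(np.arctan2(R[1,0],R[0,0])),2),"z",np.round(R[:,2],4),"F",np.round(s["force"],1),"op",round(s["opening"],3),"gf",s["grasp_force"],"q",np.round(s["joint_positions"],1));return s
E
python3 -c "
from h import *
st();snap('tin1')"
```

```text
t 1.77 pos [ 0.5352 -0.2152  0.2362] yaw x 46.23 z [-7.e-04  4.e-04 -1.e+00] F [0.2 0.2 0.4] op 1.002 gf 0.0 q [-33.   26.5  89.1   0.   64.4  10.8]
```

View pics/tin1.png

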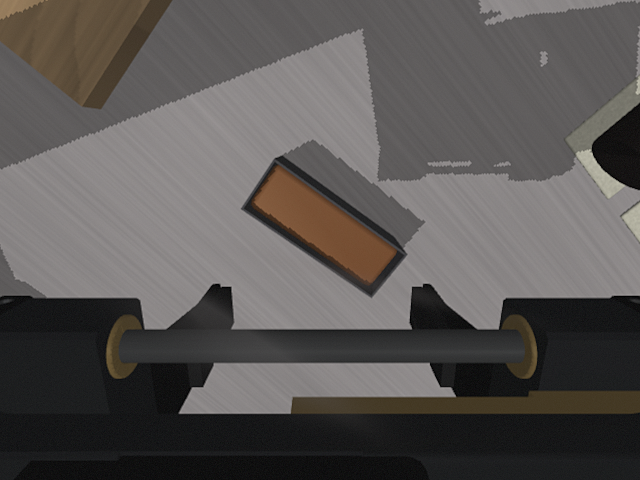

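The wrist view shows the filled tin. Its rim corners are at about (242,208), (277,157), (406,252) and (372,296). I'll measure it from depth.

```bash
cat >> h.py <<'E'
def cloud(d,c):
    v,u=np.mgrid[0:480,0:640];X=np.stack([(u-c["cx"])/c["fx"]*d,(v-c["cy"])/c["fy"]*d,d],-1);return X@c["rotation"].T+c["xyz"]
def rect(P):
    "min-area rectangle of xy points (m) -> centre, long, short side (mm), heading of the long axis in [0,180)"
    (cx,cy),(a,b),_=r=cv2.minAreaRect(np.float32(P[:,:2]*1000));q=cv2.boxPoints(r);e=[q[1]-q[0],q[2]-q[1]];e=max(e,key=np.linalg.norm)
    return np.array([cx,cy]),max(a,b),min(a,b),np.degrees(np.arctan2(e[1],e[0]))%180
E
python3 - <<'E'
from h import *
d=np.load("tin1.npy");c=np.load("tin1_c.npy",allow_pickle=True).item();W=cloud(d,c)
v,u=np.mgrid[0:480,0:640];roi=(u>225)&(u<425)&(v>140)&(v<310)&(v<u*.0+310)
fin=(v>280)&((u<240)|(u>405))
m=roi&~fin&(W[...,2]>.059)&(W[...,2]<.07)
print(m.sum(),np.median(W[m],0),rect(W[m]))
cor=ray(c,[[242,208],[277,157],[406,252],[372,296]],.065);print(cor,np.linalg.norm(np.diff(cor[[0,1,2,3,0]],axis=0),axis=1));print(rect(cor))
c2=W[m]; print(np.percentile(c2[:,2],[5,50,95]))
E
```

```text
1398 [ 0.53250581 -0.21846697  0.06398264] (array([ 535.31732178, -219.53244019]), 148.50416564941406, 54.570396423339844, np.float32(100.50719))
[[ 0.49661684 -0.1525795   0.065     ]
 [ 0.55069767 -0.14330715  0.065     ]
 [ 0.5755894  -0.28475737  0.065     ]
 [ 0.52381704 -0.29613444  0.065     ]] [0.05486996 0.14362368 0.05300768 0.14610911]
(array([ 537.16821289, -219.25036621]), 146.10911560058594, 54.86161422729492, np.float32(100.72899))
[0.05988287 0.06398264 0.06534987]
```

Tin mouth is (0.5355, -0.2195) with its long axis at 100.5°. The measured sides, 148.5 x 54.6 mm, match the given size. Next I go over the slab.

Emit:
send_rows:
  plan:
    - [0,0.0234,-0.0218,0,0]
    - [0,0.0234,-0.0218,0,0]
    - [0,0.0234,-0.0218,0,0]
    - [0,0.0234,-0.0218,0,0]
    - [0,0.0234,-0.0218,0,0]
    - [0,0.0234,-0.0218,0,0]
    - [0,0.0234,-0.0218,0,0]
    - [0,0.0234,-0.0218,0,0]
    - [0,0.0234,-0.0218,0,0]
    - [0,0.0234,-0.0218,0,0]
    - [0,0,0,0,-0.109]
    - [0,0,0,0,-0.109]
    - [0,0,0,0,-0.109]
    - [0,0,0,0,-0.109]
    - [0,0,0,0,-0.109]
    - [0,0,0,0,-0.109]
    - [0,0,0,0,-0.109]
    - [0,0,0,0,-0.109]
    - [0,0,0,0,-0.109]
    - [0,0,0,0,-0.109]

```text
time_s: 3.48
position: [0.5389, 0.1043, 0.2365]
tcp_rot: [[-0.326, 0.946, -0.0], [0.946, 0.326, 0.0], [0.0, -0.0, -1.0]]
force: [0.4, 0.5, 0.4]
opening: 1.002
grasp_force: 0.0
```

Emit:
send_rows:
  plan:
    - [0,0,0,0,0]
    - [0,0,0,0,0]

```text
time_s: 3.65
position: [0.539, 0.1043, 0.2365]
tcp_rot: [[-0.319, 0.948, -0.0], [0.948, 0.319, 0.0], [0.0, -0.0, -1.0]]
force: [0.6, 0.2, 0.6]
opening: 0.999
grasp_force: 0.0
```

```bash
python3 -c "
from h import *
st();snap('slab1')"
```

```text
t 3.65 pos [0.539  0.1043 0.2365] yaw x 108.59 z [-1.e-04  1.e-04 -1.e+00] F [0.6 0.2 0.6] op 0.999 gf 0.0 q [ -0.7  24.4  93.1   0.   62.6 -19.3]
```

View pics/slab1.png

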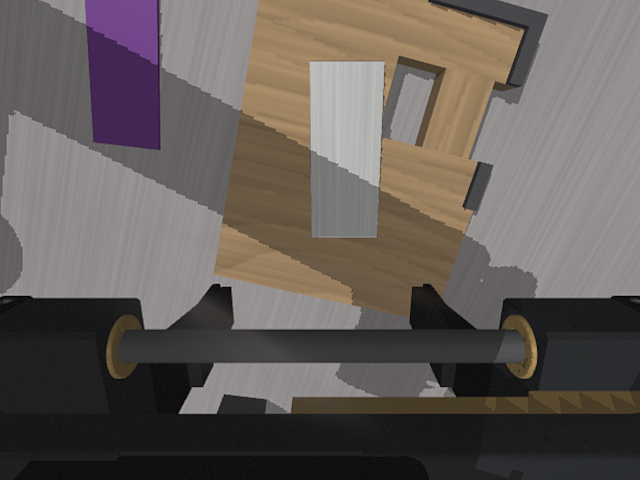

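The view shows the plate with corners at (310,61), (385,61), (377,237) and (312,237). The end stop's inner edge runs from (428,2) to (523,30). The long stop blocks are at (518,57) and (471,185), and the near well is at (412,105).

```bash
cat > m.py <<'E'
from h import *
def line(P):
    vx,vy,x,y=cv2.fitLine(np.float32(P[:,:2]*1000),cv2.DIST_HUBER,0,.01,.01).ravel();return np.array([x,y]),np.degrees(np.arctan2(vy,vx))%180
def plate(p,c,roi,z=.034):
    hsv=cv2.cvtColor(p,cv2.COLOR_BGR2HSV);m=((hsv[...,1]<60)&(hsv[...,2]>70)).astype(np.uint8);k=np.zeros_like(m);x0,x1,y0,y1=roi;k[y0:y1,x0:x1]=m[y0:y1,x0:x1]
    n,l,s,_=cv2.connectedComponentsWithStats(cv2.morphologyEx(k,cv2.MORPH_OPEN,np.ones((5,5))));i=1+np.argmax(s[1:,4]);v,u=np.nonzero(l==i)
    print("comp",s[i]);return rect(ray(c,np.c_[u,v],z))
E
python3 - <<'E'
from m import *
p=cv2.imread("pics/slab1.png");d=np.load("slab1.npy");c=np.load("slab1_c.npy",allow_pickle=True).item();W=cloud(d,c)
print("plate",plate(p,c,(300,386,55,245)))
q=ray(c,[(310,61),(385,61),(377,237),(312,237)],.034);print(rect(q)); 
print("plate z",np.median(W[80:220,325:370,2]),"slab z",np.median(W[200:260,240:300,2]))
hsv=cv2.cvtColor(p,cv2.COLOR_BGR2HSV);w=(hsv[...,1]>70)&(hsv[...,0]<25)
L=[(np.argmax(w[v,200:305])+200-.5,v) for v in range(2,262,3)]
l0,la=line(ray(c,L,.03));print("near edge",l0,la)
B=[(u,np.nonzero(w[240:330,u])[0].max()+240.5) for u in range(222,400,3)]
b0,ba=line(ray(c,B,.03));print("bottom edge",b0,ba)
# stops: top faces by depth
s=(W[...,2]>.0355)&(W[...,2]<.043)&(hsv[...,2]<90)
v,u=np.mgrid[0:480,0:640]
for nm,r in (("end",(u>430)&(u<525)&(v<30)),("blockA",(u>500)&(u<550)&(v>35)&(v<90)),("blockB",(u>455)&(u<495)&(v>150)&(v<215))):
    m=s&r;print(nm,m.sum(),W[m].mean(0) if m.any() else "",rect(W[m]) if m.any() else "")
for nm,px in(("end in",[(428,2),(523,30)]),("A in",[(523,30),(510,85)]),("B in",[(478,162),(463,208)])):
    r=ray(c,px,.038);print(nm,r[:,:2]*1000,line(r)[1])
E
```

```text
comp [  309    61    77   177 12617]
plate (array([540.74365234, 172.49972534]), 159.33499145507812, 69.6702651977539, np.float32(108.63538))
(array([539.70562744, 172.13491821]), 159.3289337158203, 65.63035583496094, np.float32(108.60565))
plate z 0.03328973551512382 slab z 0.029238161009346425
near edge [438.3882  142.29498] 95.1737
bottom edge [552.37506   24.092613] 5.2108383
end 1022 [0.61545274 0.32284499 0.03730949] (array([606.6842041, 323.059021 ]), 79.21295928955078, 11.925310134887695, np.float32(5.5024853))
blockA 716 [0.65888737 0.29657438 0.03724022] (array([658.94122314, 296.9107666 ]), 39.8302116394043, 13.393037796020508, np.float32(95.04972))
blockB 607 [0.66884682 0.18520085 0.03711734] (array([669.23449707, 184.99263   ]), 43.999298095703125, 12.952801704406738, np.float32(95.384415))
end in [[562.61152421 309.98595053]
 [647.00153248 316.61454777]] 4.4912877
A in [[647.00153248 316.61454777]
 [656.22262418 274.42265686]] 102.32764
B in [[658.25183187 205.36637341]
 [663.34141323 161.40672758]] 96.60409
```

Plate centre is (0.540, 0.172) with heading 108.6°. Slab y points at 95.2°, and home is about (0.625, 0.239) from both the edges and the stops. I'll straddle the plate at its middle with the fingertips just above the slab.

Emit:
send_rows:
  plan:
    - [0,0.008,0.0028,0.0171,0]
    - [0,0.008,0.0028,0.0171,0]
    - [0,0.008,0.0028,0.0171,0]
    - [0,0.008,0.0028,0.0171,0]
    - [0,0.008,0.0028,0.0171,0]
    - [0,0.008,0.0028,0.0171,0]
    - [0,0.008,0.0028,0.0171,0]
    - [0,0.008,0.0028,0.0171,0]
    - [0,0,0,0.012,0]
    - [0,0,0,0.012,0]
    - [0,0,0,0.01,0]
    - [0,0,0,0.01,0]
    - [0,0,0,0.006,0]
    - [0,0,0,0.004,0]
    - [0,0,0,0,0]
    - [0,0,0,0,0]

```text
time_s: 5.03
position: [0.5397, 0.1721, 0.0459]
tcp_rot: [[-0.323, 0.947, 0.0], [0.947, 0.323, 0.0], [-0.0, 0.0, -1.0]]
force: [-0.3, -0.5, 0.8]
opening: 0.997
grasp_force: 0.0
```

```bash
python3 -c "
from h import *
st();p,d,c=snap('near1')
cv2.imwrite('pics/near1v.png',p)"
```

```text
t 5.03 pos [0.5397 0.1721 0.0459] yaw x 108.82 z [ 3.e-04  0.e+00 -1.e+00] F [-0.3 -0.5  0.8] op 0.997 gf 0.0 q [  6.4  41.9  98.4   0.   39.7 -12.4]
```

View pics/near1v.png

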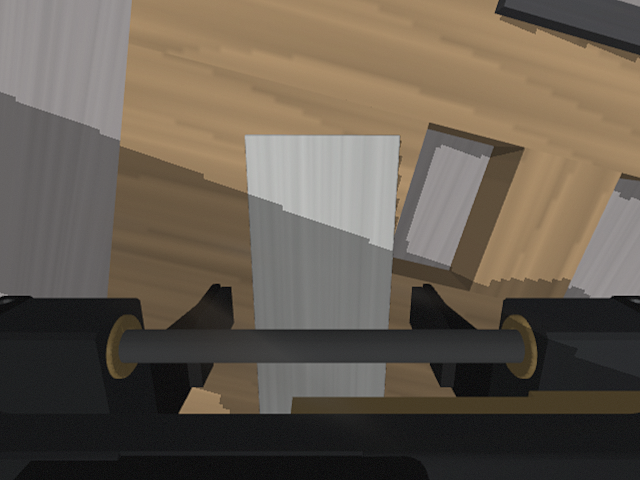

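The plate is straddled and centred between the fingers, its edges at u=250 and u=395 and the fingertips at u=232 and u=412. I'll close gently.

Emit:
send_rows:
  plan:
    - [30,0,0,0,0]
    - [45,0,0,0,0]
    - [50,0,0,0,0]
    - [54,0,0,0,0]
    - [58,0,0,0,0]
    - [61,0,0,0,0]
    - [64,0,0,0,0]
    - [66,0,0,0,0]
    - [68,0,0,0,0]
    - [68,0,0,0,0]

```text
time_s: 5.92
position: [0.5398, 0.1723, 0.0458]
tcp_rot: [[-0.323, 0.946, 0.001], [0.946, 0.323, 0.0], [-0.0, 0.001, -1.0]]
force: [1.0, 0.6, 0.5]
opening: 0.744
grasp_force: 30.0
```

Emit:
send_rows:
  plan:
    - [68,0,0,0,0.0594]
    - [68,0,0,0,0.0594]
    - [68,0,0,0,0.0594]
    - [68,0,0,0,0.0594]
    - [68,0.0039,0.0047,0,0]
    - [68,0.0039,0.0047,0,0]
    - [68,0.0039,0.0047,0,0]
    - [68,0.0039,0.0047,0,0]
    - [68,0.0039,0.0047,0,0]
    - [68,0.0039,0.0047,0,0]
    - [68,0.0039,0.0047,0,0]
    - [68,0.0039,0.0047,0,0]
    - [68,0.0039,0.0047,0,0]
    - [68,0.0039,0.0047,0,0]
    - [68,0.0039,0.0047,0,0]
    - [68,0.0039,0.0047,0,0]
    - [68,0.0039,0.0047,0,0]
    - [68,0.0039,0.0047,0,0]
    - [68,0,0,0,0]

```text
time_s: 7.5
position: [0.5992, 0.2325, 0.0458]
tcp_rot: [[-0.093, 0.996, -0.002], [0.996, 0.093, -0.001], [-0.001, -0.003, -1.0]]
force: [-2.8, -1.5, 4.3]
opening: 0.741
grasp_force: 30.0
```

```bash
python3 -c "
from h import *
st();p,d,c=snap('near2')"
```

```text
t 7.5 pos [0.5992 0.2325 0.0458] yaw x 95.31 z [-2.4e-03 -9.0e-04 -1.0e+00] F [-2.8 -1.5  4.3] op 0.741 gf 30.005852580070496 q [11.3 45.7 86.6 -0.  47.9  6. ]
```

View pics/near2.png

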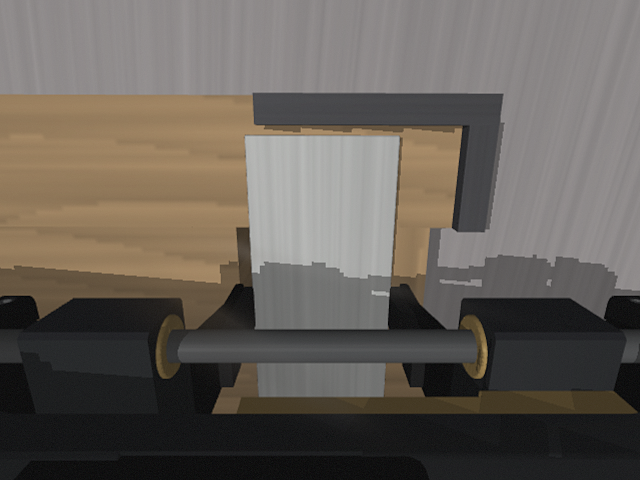

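The view shows the plate end at v≈136, squarely below the end stop's edge at v≈125. The long stop block is to the right at u≈455-463, and both fingers are over the wells. I'll compute the gaps.

Run:
```python
from h import *
c=np.load("near2_c.npy",allow_pickle=True).item();a=np.radians(5.2);T=np.array([[np.cos(a),np.sin(a)],[-np.sin(a),np.cos(a)]])
f=lambda px,z:ray(c,px,z)[:,:2]@T.T*1000
print("plate end",f([(246,136),(400,137)],.034),"right",f([(400,140),(392,290)],.034),"left",f([(246,140),(255,290)],.034))
print("endstop",f([(255,125),(460,125)],.038),"block face bottom",f([(462,130),(453,230)],.03),"TCP",T@[599.2,232.5])
```

```text
plate end [[585.49774781 256.06107428]
 [650.27420027 255.80474604]] right [[650.35099429 254.59418326]
 [650.89111113 186.2882383 ]] left [[585.40706208 254.44527418]
 [585.8465904  186.03393824]]
endstop [[590.21194893 260.31897234]
 [673.5051477  260.49812541]] block face bottom [[677.45586868 258.76478506]
 [678.2110005  214.67848768]] TCP [617.80600655 177.23608062]
```

Emit:
send_rows:
  plan:
    - [68,0,0.0025,0,0]
    - [68,0,0.0025,0,0]
    - [68,0,0.0025,0,0]
    - [68,0,0.0025,0,0]
    - [68,0,0.0025,0,0]
    - [68,0,0.0025,0,0]
    - [68,0,0.0025,0,0]
    - [68,0,0.0025,0,0]
    - [68,0,0.0025,0,0]
    - [68,0,0.0015,0,0]
    - [68,0.001,0,0,0]
    - [68,0.001,0,0,0]
    - [68,0.001,0,0,0]
    - [68,0,0,0,0]

```text
time_s: 8.72
position: [0.622, 0.2367, 0.0458]
tcp_rot: [[-0.092, 0.996, -0.004], [0.996, 0.092, -0.002], [-0.002, -0.004, -1.0]]
force: [-3.6, -3.4, 5.1]
opening: 0.748
grasp_force: 30.0
```

```bash
python3 -c "
from h import *
st();p,d,c=snap('near3')
cv2.imwrite('pics/near3v.png',cv2.resize(p[80:300,220:520],None,fx=2.5,fy=2.5))"
```

```text
t 8.72 pos [0.622  0.2367 0.0458] yaw x 95.29 z [-0.0037 -0.0022 -1.    ] F [-3.6 -3.4  5.1] op 0.748 gf 30.01196265220642 q [11.3 46.9 82.9 -0.1 50.4  6. ]
```

View pics/near3v.png

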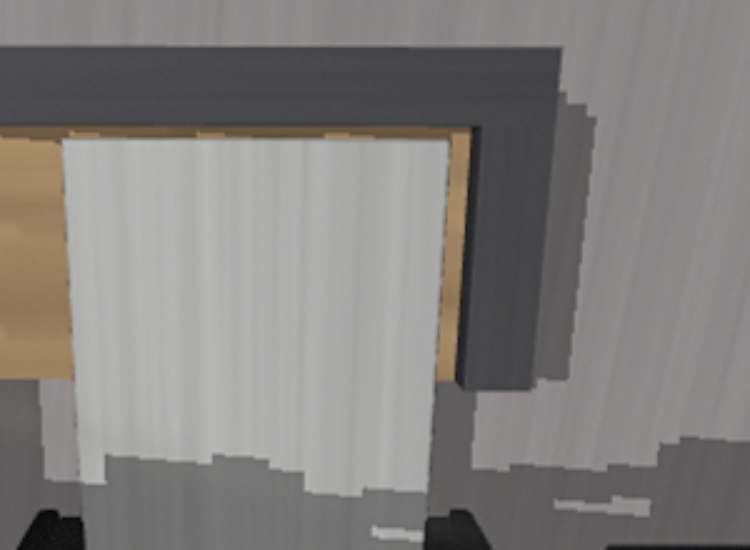

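A small gap remains: roughly 3.5 mm to the long stop (crop u 447→468) and about 2 mm to the end stop (v 127→140). I'll creep in and watch the force.

Emit:
send_rows:
  plan:
    - [68,0,0.0008,0,0]
    - [68,0,0.0008,0,0]
    - [68,0,0.0007,0,0]
    - [68,0.0005,0,0,0]
    - [68,0.0005,0,0,0]
    - [68,0,0,0,0]

```text
time_s: 9.27
position: [0.6234, 0.2377, 0.0459]
tcp_rot: [[-0.092, 0.996, -0.006], [0.996, 0.092, -0.002], [-0.002, -0.006, -1.0]]
force: [-5.5, -4.5, 7.2]
opening: 0.746
grasp_force: 30.0
```

```bash
python3 -c "
from h import *
st()"
```

```text
t 9.27 pos [0.6234 0.2377 0.0459] yaw x 95.29 z [-0.0056 -0.0025 -1.    ] F [-5.5 -4.5  7.2] op 0.746 gf 30.015890300273895 q [11.3 47.1 82.5 -0.1 50.8  6.1]
```

Emit:
send_rows:
  plan:
    - [68,0,0.0005,0,0]
    - [68,0,0.0005,0,0]
    - [68,0,0,0,0]

```text
time_s: 9.52
position: [0.6234, 0.2377, 0.0459]
tcp_rot: [[-0.092, 0.996, -0.008], [0.996, 0.092, -0.003], [-0.002, -0.008, -1.0]]
force: [-7.7, -4.4, 8.5]
opening: 0.745
grasp_force: 30.0
```

Emit:
send_rows:
  plan:
    - [68,0,0.0005,0,0]
    - [68,0,0.0005,0,0]
    - [68,0,0,0,0]

```text
time_s: 9.77
position: [0.6235, 0.2377, 0.0459]
tcp_rot: [[-0.092, 0.996, -0.01], [0.996, 0.092, -0.003], [-0.002, -0.01, -1.0]]
force: [-8.9, -4.9, 9.4]
opening: 0.743
grasp_force: 30.0
```

```bash
python3 -c "
from h import *
st();p,d,c=snap('near4')
cv2.imwrite('pics/near4v.png',cv2.resize(p[100:240,220:500],None,fx=2.8,fy=2.8))"
```

```text
t 9.77 pos [0.6235 0.2377 0.0459] yaw x 95.29 z [-0.01   -0.0031 -0.9999] F [-8.9 -4.9  9.4] op 0.743 gf 30.025999546051025 q [11.3 47.1 82.3 -0.1 51.2  6.1]
```

View pics/near4v.png

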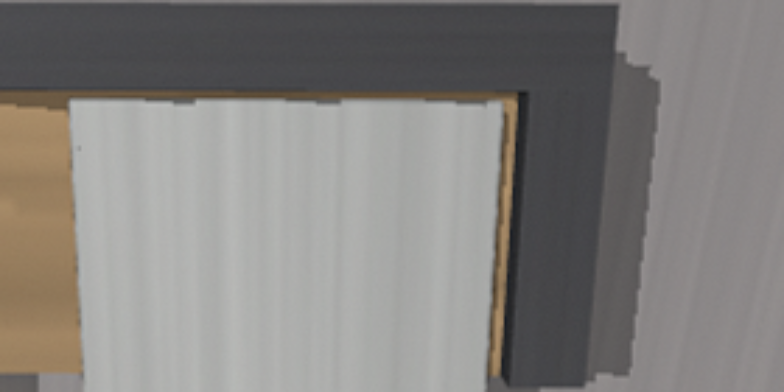

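The plate still sits about 2 mm off the long stop and about 1 mm off the end stop. It is sticking because the grip presses it down (Fz 9 N). I'll ease off, open a little, lower the fingers into the wells, and push with the near finger alone.

Emit:
send_rows:
  plan:
    - [68,0,-0.0012,0,0]
    - [68,0,-0.0013,-0.0005,0]
    - [60,0,0,0,0]
    - [53,0,0,0,0]
    - [53,0,0,0,0]
    - [53,0,0,0,0]

```text
time_s: 10.32
position: [0.6254, 0.2389, 0.0459]
tcp_rot: [[-0.091, 0.996, -0.0], [0.996, 0.091, -0.0], [-0.0, -0.0, -1.0]]
force: [-0.9, -1.1, 0.5]
opening: 0.788
grasp_force: 0.7
```

```bash
python3 -c "
from h import *
st()"
```

```text
t 10.32 pos [0.6254 0.2389 0.0459] yaw x 95.25 z [-2.e-04 -1.e-04 -1.e+00] F [-0.9 -1.1  0.5] op 0.788 gf 0.7249603606760502 q [11.4 47.1 82.4 -0.  50.5  6.1]
```

Emit:
send_rows:
  plan:
    - [53,0,0,0.002,0]
    - [53,0,0,0.002,0]
    - [53,0,0,0.002,0]
    - [53,0,0,0.002,0]
    - [53,0,0,0,0]

```text
time_s: 10.73
position: [0.6255, 0.2391, 0.0377]
tcp_rot: [[-0.091, 0.996, 0.0], [0.996, 0.091, 0.0], [0.0, 0.0, -1.0]]
force: [-0.6, 0.4, -0.7]
opening: 0.795
grasp_force: 0.4
```

Emit:
send_rows:
  plan:
    - [53,0,0.0006,0,0]
    - [53,0,0.0006,0,0]
    - [53,0,0.0006,0,0]
    - [53,0,0,0,0]

```text
time_s: 11.07
position: [0.6271, 0.2391, 0.0381]
tcp_rot: [[-0.091, 0.996, -0.0], [0.996, 0.091, -0.0], [-0.0, -0.0, -1.0]]
force: [-1.9, 0.2, -2.0]
opening: 0.79
grasp_force: 0.8
```

Emit:
send_rows:
  plan:
    - [53,0,0.0005,0,0]
    - [53,0,0.0005,0,0]
    - [53,0,0,0,0]

```text
time_s: 11.32
position: [0.6274, 0.2391, 0.0381]
tcp_rot: [[-0.091, 0.996, -0.002], [0.996, 0.091, -0.0], [-0.0, -0.002, -1.0]]
force: [-4.4, -0.6, -0.6]
opening: 0.791
grasp_force: 1.5
```

Emit:
send_rows:
  plan:
    - [53,0,0.0005,0,0]
    - [53,0,0.0005,0,0]
    - [53,0,0,0,0]

```text
time_s: 11.57
position: [0.6275, 0.2391, 0.038]
tcp_rot: [[-0.091, 0.996, -0.004], [0.996, 0.091, -0.001], [-0.0, -0.004, -1.0]]
force: [-5.1, -1.0, 1.5]
opening: 0.788
grasp_force: 2.6
```

The plate is seated on the long stop: 5 N and no further motion. Now I centre on it, grip, and ease it along to the end stop.

Emit:
send_rows:
  plan:
    - [53,0,0.0005,0,0]
    - [53,0,0,0,0]
    - [53,0,-0.0015,0,0]
    - [53,0,-0.0015,0,0]
    - [57,0,0,0,0]
    - [60,0,0,0,0]
    - [63,0,0,0,0]
    - [66,0,0,0,0]
    - [68,0,0,0,0]
    - [68,0,0,0,0]

```text
time_s: 12.4
position: [0.6259, 0.239, 0.0383]
tcp_rot: [[-0.091, 0.996, -0.002], [0.996, 0.091, -0.0], [-0.0, -0.002, -1.0]]
force: [-4.4, -0.7, 1.6]
opening: 0.748
grasp_force: 30.0
```

Emit:
send_rows:
  plan:
    - [68,0.0005,0,0,0]
    - [68,0.0005,0,0,0]
    - [68,0.0005,0,0,0]
    - [68,0,0,0,0]

```text
time_s: 12.73
position: [0.6259, 0.2391, 0.0383]
tcp_rot: [[-0.092, 0.996, -0.002], [0.996, 0.092, -0.003], [-0.002, -0.002, -1.0]]
force: [-4.9, -4.4, 2.9]
opening: 0.747
grasp_force: 30.0
```

Emit:
send_rows:
  plan:
    - [68,0.0005,0,0,0]
    - [68,0.0005,0,0,0]
    - [68,0.0005,0,0,0]
    - [68,0,0,0,0]

```text
time_s: 13.07
position: [0.6259, 0.2392, 0.0383]
tcp_rot: [[-0.092, 0.996, -0.002], [0.996, 0.092, -0.005], [-0.004, -0.002, -1.0]]
force: [-4.3, -7.6, 2.9]
opening: 0.748
grasp_force: 30.0
```

```bash
python3 -c "
from h import *
st();p,d,c=snap('near5')
cv2.imwrite('pics/near5v.png',cv2.resize(p[100:240,220:500],None,fx=2.8,fy=2.8))"
```

```text
t 13.07 pos [0.6259 0.2392 0.0383] yaw x 95.28 z [-0.0019 -0.0046 -1.    ] F [-4.3 -7.6  2.9] op 0.748 gf 30.00412344932556 q [11.5 47.8 82.3 -0.3 50.1  6.4]
```

View pics/near5v.png

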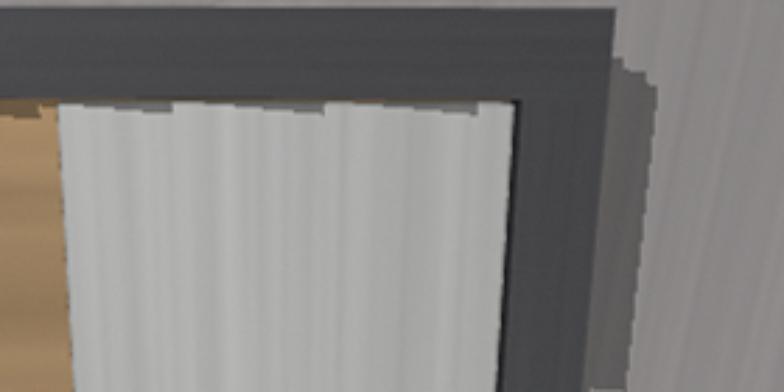

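The plate is flush along the long stop, and at most a sliver (about 0.5 mm, crop v 98-103) remains at the end stop. One more gentle nudge with the sideways preload eased, then I open to let it settle.

Emit:
send_rows:
  plan:
    - [68,0,-0.001,0,0]
    - [68,0,-0.0007,0,0]
    - [68,0.0005,0,-0.0003,0]
    - [68,0.0005,0,0,0]
    - [68,0.0005,0,0,0]
    - [68,0.0005,0,0,0]
    - [68,0,0,0,0]

```text
time_s: 13.7
position: [0.6258, 0.2396, 0.0384]
tcp_rot: [[-0.092, 0.996, 0.001], [0.996, 0.092, -0.006], [-0.006, 0.001, -1.0]]
force: [-0.6, -10.9, 1.1]
opening: 0.748
grasp_force: 30.0
```

Run:
```python
from h import *
st();p,d,c=snap('near6')
a=np.radians(5.2);T=np.array([[np.cos(a),np.sin(a)],[-np.sin(a),np.cos(a)]])
g=cv2.cvtColor(p,cv2.COLOR_BGR2GRAY).astype(int)
for u in(260,290,320,350,380): print(u,g[128:146,u])
v=170;print("row170",g[170,385:420])
```

```text
t 13.7 pos [0.6258 0.2396 0.0384] yaw x 95.3 z [ 0.0012 -0.0063 -1.    ] F [ -0.6 -10.9   1.1] op 0.748 gf 30.004623234272003 q [11.6 47.8 82.4 -0.5 49.9  6.6]
260 [ 75  74  72  73  73  73  72  68  84 103 107 101 148 181 178 176 176 176]
290 [ 73  73  72  74  72  71  71  68  77 142 178 176 175 175 175 175 175 174]
320 [ 72  73  71  70  70  71  70  71  83 102 108 107 150 182 175 175 175 176]
350 [ 72  71  72  71  71  69  70  69  70  87 153 182 175 174 175 174 174 174]
380 [ 70  72  72  72  69  69  70  69  76  98 114 116 109 149 177 174 172 173]
row170 [168 167 170 169 171 168 165 167 165 165 166 166 167 167 167 168 129  24
  42  62  72  68  69  68  70  68  71  69  69  69  71  69  70  69  71]
```

The plate is seated on both stops: the y force of 10.9 N is all from the end stop and no gap is left. I'll unload, open, lower to grasp depth, and regrip.

Emit:
send_rows:
  plan:
    - [68,-0.002,0,0,0]
    - [68,-0.002,0,0,0]
    - [62,0,0,0,0]
    - [56,0,0,0,0]
    - [50,0,0,0,0]
    - [50,0,0,0,0]
    - [50,0,0,0.0025,0]
    - [50,0,0,0.0025,0]
    - [50,0,0,0.0025,0]
    - [50,0,0,0.0025,0]
    - [50,0,0,0,0]
    - [50,0,0,0,0]

```text
time_s: 14.75
position: [0.6246, 0.2399, 0.0282]
tcp_rot: [[-0.091, 0.996, -0.001], [0.996, 0.091, -0.0], [-0.0, -0.001, -1.0]]
force: [-0.3, 0.2, 0.0]
opening: 0.804
grasp_force: 0.0
```

Run:
```python
from h import *
st();p,d,c=snap('near7')
cv2.imwrite('pics/near7v.png',cv2.resize(p[60:320,180:520],None,fx=2.2,fy=2.2))
g=cv2.cvtColor(p,cv2.COLOR_BGR2GRAY).astype(int)
for u in(260,290,350,380): print(u,g[125:150,u])
print("row170",g[170,385:430],g[220,380:420])
```

```text
t 14.75 pos [0.6246 0.2399 0.0282] yaw x 95.23 z [-6.e-04 -1.e-04 -1.e+00] F [-0.3  0.2  0. ] op 0.804 gf 0.0 q [11.5 48.5 82.7  0.  48.8  6.2]
260 [ 72  74  72  74  73  73  74  73  72  72  72  69  83 100 106 102 149 179
 175 174 172 174 173 174 173]
290 [ 70  73  72  72  73  71  74  71  72  71  73  61  71 140 176 178 174 174
 173 175 173 174 173 174 174]
350 [ 68  70  70  70  72  70  71  70  70  69  70  66  77  90 147 178 172 173
 172 171 173 172 173 171 171]
380 [ 67  68  69  69  69  71  69  70  69  69  70  68  78  95 107 104 145 170
 166 164 164 165 165 164 165]
row170 [169 170 172 170 170 170 167 166 165 165 168 167 168 166 164 163 162 162
 163 165 165 164 168 168 127  42  33  49  68  71  68  68  67  69  69  71
  69  69  69  67  68  68  68  68  68] [166 167 168 170 171 170 171 170 169 165 165 164 167 167 166 165 164 165
 165 164 164 165 165 165 167 153  86  27  41  57  73  71  69  69  69  71
  71  72  71  69]
```

View pics/near7v.png

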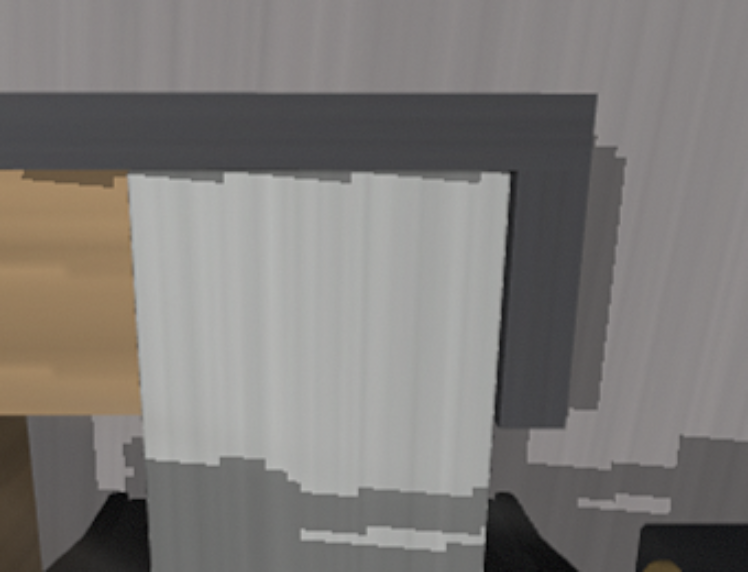

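The plate is snug and square, flush along both stops, with the fingers in the wells on either side. I'll grip and lift.

Emit:
send_rows:
  plan:
    - [50,0,0.0012,0,0]
    - [58,0,0,0,0]
    - [63,0,0,0,0]
    - [68,0,0,0,0]
    - [74,0,0,0,0]
    - [74,0,0,0,0]
    - [74,0,0,-0.002,0]
    - [74,0,0,-0.003,0]
    - [74,0,0,-0.005,0]
    - [74,0,0,-0.008,0]
    - [74,0,0,-0.01,0]
    - [74,0,0,-0.015,0]
    - [74,0,0,-0.015,0]
    - [74,0,0,-0.015,0]
    - [74,0,0,-0.015,0]
    - [74,0,0,-0.012,0]
    - [74,0,0,0,0]
    - [74,0,0,0,0]
    - [74,0,0,0,0]

```text
time_s: 16.38
position: [0.6254, 0.2399, 0.1281]
tcp_rot: [[-0.091, 0.996, -0.001], [0.996, 0.091, -0.0], [-0.0, -0.001, -1.0]]
force: [0.2, -0.1, -4.0]
opening: 0.749
grasp_force: 30.0
```

Run:
```python
from m import *
s=st();p,d,c=snap('lift1');W=cloud(d,c)
R=np.array(s["tcp_rot"]);L=(W-s["position"])@R
g=cv2.cvtColor(p,cv2.COLOR_BGR2GRAY).astype(int)
m=(abs(L[...,2]+.007)<.015)&(L[...,0]>.015)&(abs(L[...,1])<.05)&(g>90)
Q=L[m];A=np.c_[Q[:,:2],np.ones(len(Q))];k=np.linalg.lstsq(A,Q[:,2],rcond=None)[0];print(m.sum(),"plane in tool (slope x,y,off)",k)
print("range tool x,y",np.percentile(Q,[.5,99.5],axis=0))
v,u=np.nonzero(m);P=ray(c,np.c_[u,v],s["position"][2]+.005+.002);P=(P-s["position"])@R
ex=[(P[(abs(P[:,0]-x)<.003),1].min(),P[(abs(P[:,0]-x)<.003),1].max()) for x in(.025,.04,.055,.07)];print(np.round(ex,4),"end",np.percentile(P[:,0],99.8),P[:,0].max())
```

```text
t 16.38 pos [0.6254 0.2399 0.1281] yaw x 95.24 z [-1.2e-03 -3.0e-04 -1.0e+00] F [ 0.2 -0.1 -4. ] op 0.749 gf 29.999195337295532 q [11.4 40.8 80.2 -0.  59.   6.2]
25409 plane in tool (slope x,y,off) [-0.00256539  0.00034615 -0.00461377]
range tool x,y [[ 0.01538947 -0.03280112 -0.00636865]
 [ 0.07835615  0.03217207 -0.00312081]]
[[-0.0326  0.0319]
 [-0.0326  0.0319]
 [-0.0326  0.032 ]
 [-0.0326  0.032 ]] end 0.07835169825437426 0.07835873101114779
```

The plate is held level within 0.2°, with its centre 1.6 mm behind the TCP. Home as measured from the wrist was within 1 mm of where it really was, so I trust the tin fix. On to the tin.

Emit:
send_rows:
  plan:
    - [74,-0.0127,-0.0037,0,0]
    - [74,-0.0204,-0.006,0,0]
    - [74,-0.0254,-0.0075,0,0]
    - [74,-0.0254,-0.0075,0,0]
    - [74,-0.0254,-0.0075,0,0]
    - [74,-0.0254,-0.0075,0,0]
    - [74,-0.0254,-0.0075,0,0]
    - [74,-0.0254,-0.0075,0,0]
    - [74,-0.0254,-0.0075,0,0]
    - [74,-0.0254,-0.0075,0,0]
    - [74,-0.0254,-0.0075,0,0]
    - [74,-0.0254,-0.0075,0,0]
    - [74,-0.0254,-0.0075,0,0]
    - [74,-0.0254,-0.0075,0,0]
    - [74,-0.0254,-0.0075,0,0]
    - [74,-0.0254,-0.0075,0,0]
    - [74,-0.0254,-0.0075,0,0]
    - [74,-0.0204,-0.006,0,0]
    - [74,-0.0127,-0.0037,0,0]
    - [74,0,0,0,0]

```text
time_s: 18.1
position: [0.5348, -0.2207, 0.1281]
tcp_rot: [[-0.088, 0.996, -0.0], [0.996, 0.088, -0.001], [-0.001, -0.0, -1.0]]
force: [0.3, 0.6, -2.1]
opening: 0.747
grasp_force: 30.0
```

Emit:
send_rows:
  plan:
    - [74,0,0,0,-0.0459]
    - [74,0,0,0,-0.0459]
    - [74,0,0,0,0]
    - [74,0,0,0,0]
    - [74,0,0,0,0]

```text
time_s: 18.52
position: [0.5354, -0.2165, 0.1283]
tcp_rot: [[-0.182, 0.983, -0.001], [0.983, 0.182, 0.001], [0.001, -0.0, -1.0]]
force: [-0.3, 0.0, -4.4]
opening: 0.749
grasp_force: 30.0
```

Run:
```python
from m import *
s=st();R=np.array(s["tcp_rot"]);p,d,c=snap('tin2');W=cloud(d,c);L=(W-s["position"])@R
g=cv2.cvtColor(p,cv2.COLOR_BGR2GRAY).astype(int)
m=(abs(L[...,2]+.007)<.015)&(L[...,0]>.015)&(abs(L[...,1])<.05)&(g>60)
print("plate in tool",np.percentile(L[m],[.5,99.5],axis=0).round(4))
# anything of the tin rim visible?
q=(W[...,2]>.055)&(W[...,2]<.07)&(L[...,0]>-.02)&(L[...,0]<.12)&(abs(L[...,1])<.06);print("rim px",q.sum())
# tin from the top camera (first picture) as a check
d0=np.load("top0.npy");c0=calibration("top");W0=cloud(d0,c0);r=np.zeros_like(d0,bool);r[230:280,380:468]=1
for t in(.045,.055):
    k=r&(W0[...,2]>t)&(W0[...,2]<.08);print("top",k.sum(),rect(W0[k]))
t=np.array([.5355,-.2195])-(s["position"][:2]+R[:2,0]*-.0016+R[:2,1]*-.0003);print("to go tool x,y",(R[:2,:2].T@t).round(4))
```

```text
t 18.52 pos [ 0.5354 -0.2165  0.1283] yaw x 100.49 z [-6.e-04  6.e-04 -1.e+00] F [-0.3  0.  -4.4] op 0.749 gf 29.99916672706604 q [-33.1  34.9  94.5   0.   50.7 -43.6]
plate in tool [[ 0.0154 -0.0328 -0.0064]
 [ 0.0784  0.0322 -0.0032]]
rim px 0
top 1203 (array([ 534.51989746, -219.40100098]), 149.65708923339844, 54.42628860473633, np.float32(100.617455))
top 296 (array([ 534.51989746, -219.40100098]), 149.65708923339844, 54.42628860473633, np.float32(100.617455))
to go tool x,y [-0.0013 -0.0001]
```

Both cameras agree on the tin, (0.535, -0.2195) at 100.6°. I'll correct by 1.3 mm, descend, then creep to contact.

Emit:
send_rows:
  plan:
    - [74,-0.0013,-0.0003,0.005,0]
    - [74,0,0,0.01,0]
    - [74,0,0,0.01,0]
    - [74,0,0,0.01,0]
    - [74,0,0,0.01,0]
    - [74,0,0,0.007,0]
    - [74,0,0,0.004,0]
    - [74,0,0,0.003,0]
    - [74,0,0,0.002,0]
    - [74,0,0,0,0]
    - [74,0,0,0,0]

```text
time_s: 19.48
position: [0.5357, -0.2188, 0.0678]
tcp_rot: [[-0.182, 0.983, 0.001], [0.983, 0.182, -0.0], [-0.0, 0.0, -1.0]]
force: [-0.4, -0.1, -3.6]
opening: 0.754
grasp_force: 30.0
```

Emit:
send_rows:
  plan:
    - [74,0,0,0.0008,0]
    - [74,0,0,0.0008,0]
    - [74,0,0,0.0008,0]
    - [74,0,0,0.0006,0]
    - [74,0,0,0,0]

```text
time_s: 19.9
position: [0.5354, -0.2187, 0.0645]
tcp_rot: [[-0.182, 0.983, -0.0], [0.983, 0.182, 0.0], [0.0, -0.0, -1.0]]
force: [-0.1, -0.7, -3.4]
opening: 0.744
grasp_force: 30.0
```

Emit:
send_rows:
  plan:
    - [74,0,0,0.0005,0]
    - [74,0,0,0.0005,0]
    - [74,0,0,0,0]

```text
time_s: 20.15
position: [0.5355, -0.2187, 0.0637]
tcp_rot: [[-0.182, 0.983, 0.0], [0.983, 0.182, -0.0], [-0.0, 0.0, -1.0]]
force: [0.4, 0.7, -2.7]
opening: 0.749
grasp_force: 30.0
```

Emit:
send_rows:
  plan:
    - [74,0.0008,-0.0004,0,0]
    - [74,0,0,0.0003,0]
    - [74,0,0,0.0003,0]
    - [74,0,0,0.0003,0]
    - [74,0,0,0,0]

```text
time_s: 20.57
position: [0.5352, -0.2182, 0.0636]
tcp_rot: [[-0.182, 0.983, 0.001], [0.983, 0.182, -0.001], [-0.001, 0.001, -1.0]]
force: [-0.9, 0.7, 5.2]
opening: 0.746
grasp_force: 30.0
```

Emit:
send_rows:
  plan:
    - [74,0,0,0.0003,0]
    - [74,0,0,0.0003,0]
    - [74,0,0,0.0003,0]
    - [74,0,0,0,0]

```text
time_s: 20.9
position: [0.5352, -0.2182, 0.0635]
tcp_rot: [[-0.182, 0.983, 0.001], [0.983, 0.182, -0.001], [-0.001, 0.001, -1.0]]
force: [-2.0, 1.3, 10.3]
opening: 0.75
grasp_force: 30.0
```

The plate rests on the tin with about 14 N of contact. I'll ease off slightly, release and retreat straight up.

Emit:
send_rows:
  plan:
    - [74,0,0,-0.0005,0]
    - [74,0,0,-0.0004,0]
    - [68,0,0,0,0]
    - [62,0,0,0,0]
    - [55,0,0,0,0]
    - [40,0,0,0,0]
    - [20,0,0,0,0]
    - [0,0,0,0,0]
    - [0,0,0,0,0]
    - [0,0,0,0,0]
    - [0,0,0,0,0]

```text
time_s: 21.82
position: [0.5349, -0.218, 0.0625]
tcp_rot: [[-0.182, 0.983, -0.0], [0.983, 0.182, 0.0], [0.0, -0.0, -1.0]]
force: [0.0, -0.7, -0.1]
opening: 0.992
grasp_force: 0.0
```

Emit:
send_rows:
  plan:
    - [0,0,0,-0.005,0]
    - [0,0,0,-0.01,0]
    - [0,0,0,-0.015,0]
    - [0,0,0,-0.02,0]
    - [0,0,0,-0.025,0]
    - [0,0,0,-0.025,0]
    - [0,0,0,-0.025,0]
    - [0,0,0,-0.02,0]
    - [0,-0.02,0,-0.01,0]
    - [0,-0.02,0,0,0]
    - [0,-0.02,0,0,0]
    - [0,0,0,0,0]
    - [0,0,0,0,0]

```text
time_s: 22.9
position: [0.5457, -0.2776, 0.2184]
tcp_rot: [[-0.181, 0.984, 0.001], [0.984, 0.181, -0.0], [-0.0, 0.001, -1.0]]
force: [-0.3, -0.1, -0.5]
opening: 0.999
grasp_force: 0.0
```

Run:
```python
from m import *
s=st();p,d,c=snap('fin');W=cloud(d,c)
k=(W[...,2]>.062)&(W[...,2]<.076);k[280:]=False
n,l,S,_=cv2.connectedComponentsWithStats(k.astype(np.uint8));i=1+np.argmax(S[1:,4]);m=l==i
P=W[m];print(S[i],rect(P),np.median(P[:,2]))
A=np.c_[P[:,:2],np.ones(len(P))];print("slopes",np.linalg.lstsq(A,P[:,2],rcond=None)[0])
```

```text
t 22.9 pos [ 0.5457 -0.2776  0.2184] yaw x 100.41 z [ 7.e-04 -1.e-04 -1.e+00] F [-0.3 -0.1 -0.5] op 0.999 gf 0.0 q [-37.4  30.4  85.1   0.   64.5 -47.8]
[  278    53    89   205 16854] (array([ 534.91162109, -219.00244141]), 159.58497619628906, 66.20426177978516, np.float32(100.534904)) 0.06830186323351756
slopes [-0.00158057  0.00142442  0.06945211]
```

View pics/fin.png

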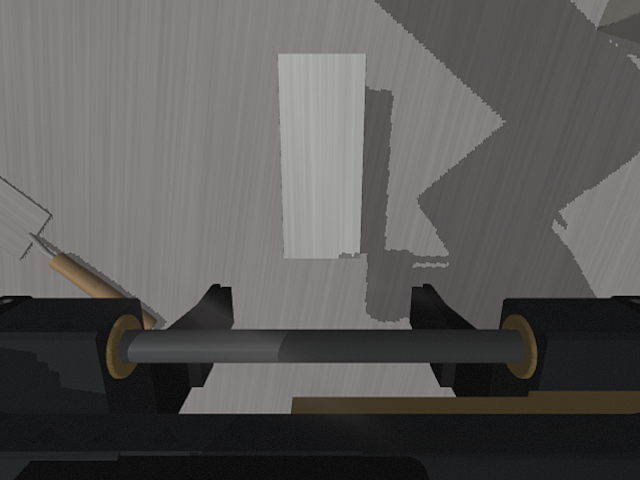

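The plate lies flat on the tin, corners (278,54) to (360,258), covering the mouth. Its centre is (0.5349, -0.2190) at 100.5°, within about 1 mm of the tin's centre. The arm is well clear, so I'm handing in.

```bash
python3 -c "
from rig import *
print(hand_in())"
```

```text
the job is handed in; nothing more can be done
None
```

I slid the plate home against both stops, lifted it level and set it on the filled tin within about 1 mm of centre, released it and backed the arm clear, then handed the job in at about 23 s; no verdict was returned.

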